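# Queue three battery packs in a sequential charger

## Robot

A 6-joint arm with a two-finger parallel gripper is mounted at the origin on the work surface. World frame = base frame: x ahead of the robot, y to its left, z up, the work surface at z = 0. Lengths are in m, angles in degrees, forces in N, time in s.
With the tool pointing down it reaches from about 0.375 to 0.9 m from the base axis. Payload 3.1 kg.
Tool frame: the origin (TCP) lies on the centre line of the jaws, within the pads' length; the fingertips stand 22 mm ahead of it and the grasp point (between the pads) lies 3 mm ahead of it; z points along the fingers, y is the line along which they close (so a half turn about z gives the same grasp; the last joint's range is limited). The gripper opens to 87 mm and grips with 3 to 60 N. Pads are 19 mm wide; open, the fingers measure 117 mm over their backs; the gripper's body (75 mm by 190 mm) begins 51 mm behind the grasp point.
Start: joints at [-87.462, 30.224, 82.088, -0, 67.689, -10.227], TCP at [0.138, -0.61, 0.245] pointing down, gripper open.
Joint ranges: [-176.69, 176.69], [-43.24, 126.21], [12.49, 139.97], [-82, 262], [0, 151.66], [-163.58, 163.58]. Speed limits (degrees/s): [159.86, 159.86, 180, 180, 180, 180].

## Interface

Orientations are given as a 3x3 rotation matrix whose columns are the frame's x, y, z axes.
In Python, from rig import * gives the robot as it stands.
- The arm moves only by the shell command python3 -m jog 'ROWS'. ROWS is text: rows parted by semicolons, each of 7 numbers parted by spaces: the shift along the tool's x, y, z in mm, then the turn, a rotation vector about the tool's x, y, z in rad, then the finger opening in mm, from 0 to 87. In form: tx ty tz ax ay az fingers; .... A call has 1 to 12 rows; each row shifts and turns the commanded pose from where the row before left it, along the tool's axes as they then stand; what a row does not reach is not made up. A row lasts 1/8 s, in which the tool goes at most 62.5 mm and 10.7 degrees, less where a joint would pass 70% of its speed; a pose out of reach is approached as far as the arm can. A call with a gripper value outside its range is refused whole. The fingers move at their own pace and stop on an object; the grip force is fixed at half the most. Time passes only in rows, so rows that do not move let the fingers close. It gives the time, the measured TCP pose, the force, the opening and the grip force at its end, in the units of the state.
- read_state(): the state, without advancing time (a new reading comes with each control period).
- capture(name): name is "scene" or "side" or "wrist"; returns a dict with "color" (400x640x3 uint8, red, green, blue), "camera_matrix" (3x3 intrinsics, pixels), "R" (3x3) and "t" (3): a world point X has camera coordinates R X + t. Camera axes: x right, y down, z forward; pixel columns grow to the right and rows downward; lengths in m; the calibration is good to about 2 mm. A picture is of the moment at which its call begins. There is no depth.
- hand_in(): hands the job in; it is judged then, once.
Trained networks look in the newest picture that a camera, given by its name, has taken for a name from the list of things; names that differ only in an ending like _2 or _b are one class to them, and where a whole thing is asked for, a point or a joint stands for the part that bears it (a point fixed in the world has none). Each returns a list of dicts, best first, with "conf" (0 to 1); they miss things now and then, are a little off and sometimes report something else, mostly with a low value. They report only what shows in the picture. A call takes as long as a camera call. They do not tell look-alikes from the thing itself.
- find_in(camera, target): "at" ([x, y, z] in m, in world coordinates, good to about 4 mm: the middle of the surface that is visible of it).
- trace(camera, target): "pixels" (400x640 bool, what is visible of it).
- place_of(camera, target): "at" ([x, y, z] in m, in world coordinates, good to about 4 mm: a listed point, or the origin of a listed thing).
The state is a dict: "time_s": time; "joint_positions": joint angles; "qvel": joint speeds; "tau": joint torques, N m; "position": TCP position; "tcp_rot": TCP orientation; "force": force on the tool from outside, world axes, zero at the start; "moment": the same for the moment, N m; "opening": opening from 0.0 (shut) to 1.0 (fully open); "grasp_force": force on a finger pad.
Only numpy, scipy, OpenCV 4.12 (cv2) and the standard library are available. Lean on these libraries where they do the work, as an engineer would, in place of code of your own. Each camera call takes 0.05 s, during which the arm holds its last target. There are 200 camera calls.

## Task

The charger tops up packs one after another in the order they go in, so load the three packs emptiest first: the red-lamp pack into bay 1, then the amber one into bay 2, then the green one into bay 3 (count the white dots). Lower each one gently, without dropping or forcing it, until it stands fully home on its contacts and facing like the pack already charging in bay 4, and let go before fetching the next. When all three are in, press the green start button right down and let it come up again; leave everything else where it is.

Things in the scene. Friction and masses are not known exactly. Their poses are not given: they have to be found in the camera images.
- pack_red: Battery pack, grey box 34 (x) x 62 (y) x 110 mm tall, about 0.3 kg, standing on the bench, red lamp bar 14 x 46 mm on the front half of its black top. Origin: centre of underside. -x is its front (white and blue label), +x its rear (brass contacts), where a keyway 14 wide x 7 deep runs 42 mm up from the foot in mid width. Hold it front to rear (34 mm), near the top.
- pack_amber: Battery pack, grey box 34 (x) x 62 (y) x 110 mm tall, about 0.3 kg, standing on the bench, amber lamp bar 14 x 46 mm on the front half of its black top. Origin: centre of underside. -x is its front (white and blue label), +x its rear (brass contacts), where a keyway 14 wide x 7 deep runs 42 mm up from the foot in mid width. Hold it front to rear (34 mm), near the top.
- pack_green: Battery pack, grey box 34 (x) x 62 (y) x 110 mm tall, about 0.3 kg, standing on the bench, green lamp bar 14 x 46 mm on the front half of its black top. Origin: centre of underside. -x is its front (white and blue label), +x its rear (brass contacts), where a keyway 14 wide x 7 deep runs 42 mm up from the foot in mid width. Hold it front to rear (34 mm), near the top.
- charger: Four-bay charger, light grey, 130 (x) x 400 (y) x 55 mm high with a flat deck, fixed. Origin on the bench, 12 mm in front (-x) of bay 2's centre. -x is its front, where 1 to 4 white dots number the bays, 76 mm apart from its +y to its -y end; start button beyond bay 1. Packs stand in it with x and y axes along the charger's (front to front); turned half round they do not go in.
- bay1 (a point): Bay 1 (1 white dot): centre of its pocket's floor, 23 mm above the bench, axes as the charger's; a seated pack's origin lies here, its top 78 mm above the deck. Pocket 38 (x) x 66 (y), 32 mm deep, 2 mm room each side of a pack, 3 mm lead-in at the mouth. A rib on the rear (+x) wall, 8 wide, 6 proud, 28 mm high, runs in the pack's keyway.
- bay2 (a point): Bay 2 (2 white dots): centre of its pocket's floor, 23 mm above the bench, axes as the charger's; a seated pack's origin lies here, its top 78 mm above the deck. Pocket 38 (x) x 66 (y), 32 mm deep, 2 mm room each side of a pack, 3 mm lead-in at the mouth. A rib on the rear (+x) wall, 8 wide, 6 proud, 28 mm high, runs in the pack's keyway.
- bay3 (a point): Bay 3 (3 white dots): centre of its pocket's floor, 23 mm above the bench, axes as the charger's; a seated pack's origin lies here, its top 78 mm above the deck. Pocket 38 (x) x 66 (y), 32 mm deep, 2 mm room each side of a pack, 3 mm lead-in at the mouth. A rib on the rear (+x) wall, 8 wide, 6 proud, 28 mm high, runs in the pack's keyway.
- start_top (a point): Top centre of the round green start button (28 mm across, in a black housing on the charger's control panel, 30 mm in front of the charger's mid line and 156 mm to its +y). It is pressed straight down.
- start (a joint): Start button travel in m: 0 up, 0.006 fully down; sprung, fully down takes 5 N.
- pack_charging: Bystander: a pack like the others, blue lamp, already standing in bay 4 (4 dots, 76 mm to the -y side of bay 3). Origin: centre of its underside.
- board: Bystander: green circuit board 100 x 160 mm, up to 16 mm high, lying flat on the mat beyond the charger. Origin: centre of its underside.
- solder_spool: Bystander: spool of solder, 60 mm across, 48 mm high, standing near the packs. Origin: centre of its underside.
- multimeter: Bystander: yellow multimeter 190 x 90 x 44 mm, lying between the robot and the packs. Origin: centre of its underside.
- cleaner: Bystander: white bottle 60 mm across, 150 mm tall with a red cap, to the right of the charger. Origin: centre of its underside.
- screwdriver: Bystander: screwdriver 180 mm long, lying beyond the charger. Origin: on the bench, near its middle.
Not all that is in view belongs to the job. Leave any pink look-alike of the pack_red alone.

How it is judged:
By the outcome, as a careful person would: the job done as asked, in the order asked, and still so for the second after the job is handed in, with the robot touching nothing.
It also fails if it takes over 72 s, if anything falls off the work surface, if the arm or the gripper's body presses on something with over 40 N, if the wrist force passes 120 N, or if a joint passes its speed limit or range.

## Working session

There is one attempt and no reset: what is moved stays moved. The work goes in short steps, Python scripts to look and compute and a shell command to move; the robot and the scene stay as the last step left them, time stands still between calls to the robot, and variables do not carry over. Pictures are saved under pics/ and viewed, at most 11 in all, crops included, and the job is handed in when it is done.

```bash
mkdir -p pics
python3 - <<'E'
from rig import *
import cv2,numpy as np
for c in ["scene","side"]:
    d=capture(c); cv2.imwrite(f"pics/{c}0.png",d["color"][:,:,::-1])
    for n in ["pack_red","pack_amber","pack_green","pack_charging","charger","bay1","bay2","bay3","start_top","solder_spool","multimeter","cleaner"]:
        print(c,n,[(np.round(r["at"],3).tolist(),round(r["conf"],2)) for r in place_of(c,n)[:3]])
s=read_state();print(s["time_s"],s["position"],s["tcp_rot"],s["force"])
E
```

```text
scene pack_red [([0.611, 0.199, 0.003], 0.91), ([0.667, -0.003, 0.0], 0.66)]
scene pack_amber [([0.466, 0.188, 0.002], 0.6)]
scene pack_green [([0.61, 0.202, 0.001], 0.39)]
scene pack_charging [([0.478, -0.312, 0.022], 0.73)]
scene charger [([0.494, -0.16, 0.002], 0.66), ([0.502, -0.163, 0.025], 0.2)]
scene bay1 [([0.502, -0.163, 0.025], 0.78), ([0.491, -0.236, 0.024], 0.77), ([0.494, -0.16, 0.003], 0.62)]
scene bay2 [([0.502, -0.163, 0.025], 0.78), ([0.491, -0.236, 0.024], 0.77), ([0.494, -0.16, 0.003], 0.62)]
scene bay3 [([0.502, -0.163, 0.025], 0.78), ([0.491, -0.236, 0.024], 0.77), ([0.494, -0.16, 0.003], 0.62)]
scene start_top [([0.488, -0.001, 0.074], 0.45)]
scene solder_spool [([0.639, 0.376, -0.002], 0.6), ([0.478, -0.313, 0.024], 0.51)]
scene multimeter [([0.33, 0.296, 0.001], 0.68), ([0.489, 0.001, 0.074], 0.57)]
scene cleaner [([0.584, -0.515, -0.0], 0.55)]
side pack_red [([0.67, -0.004, 0.001], 0.63), ([0.61, 0.202, -0.003], 0.6)]
side pack_amber [([0.47, 0.19, 0.002], 0.56)]
side pack_green [([0.465, 0.35, -0.004], 0.68)]
side pack_charging [([0.476, -0.305, 0.025], 0.73
[... 158 characters left out ...]

side bay2 [([0.517, -0.087, 0.024], 0.96), ([0.499, -0.159, 0.022], 0.86), ([0.489, -0.234, 0.024], 0.82)]
side bay3 [([0.517, -0.087, 0.024], 0.96), ([0.499, -0.159, 0.022], 0.86), ([0.489, -0.234, 0.024], 0.82)]
side start_top [([0.488, -0.0, 0.079], 0.51), ([0.471, 0.188, 0.002], 0.22)]
side solder_spool [([0.642, 0.374, -0.002], 0.88)]
side multimeter [([0.33, 0.295, -0.0], 0.9), ([0.485, -0.235, 0.022], 0.35)]
side cleaner [([0.583, -0.516, -0.001], 0.56)]
1.3 [ 0.13815701 -0.60949428  0.24453318] [[ 9.75279036e-01  2.20976925e-01  1.94400801e-05]
 [ 2.20976923e-01 -9.75279035e-01  6.20632718e-05]
 [ 3.26740536e-05 -5.62331988e-05 -9.99999998e-01]] [-0.52429984 -0.56582373  1.12240697]
```

View pics/scene0.png

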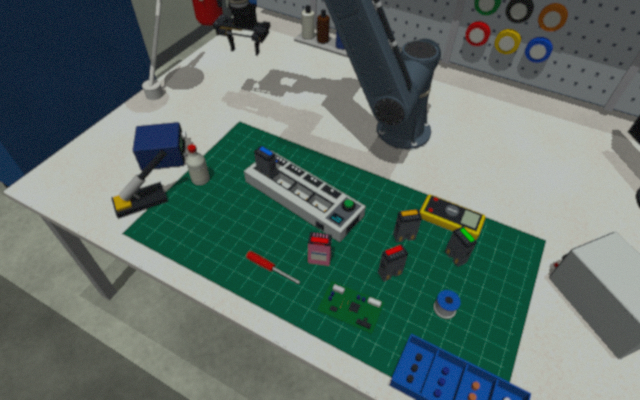

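View pics/side0.png

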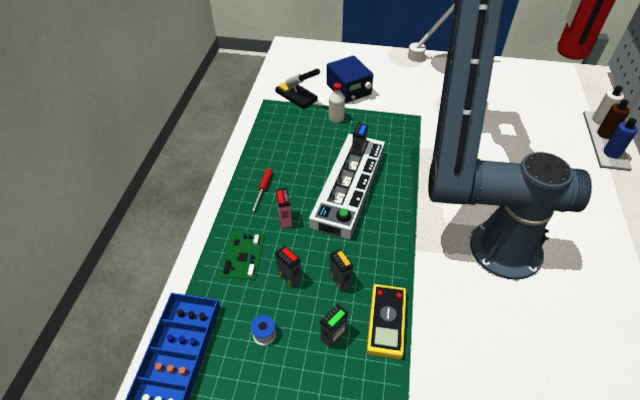

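The three packs stand upright: red at about (393,258), amber at (407,222) and green at (461,240) in the scene view. The pink look-alike is at (319,248). The charger is yawed about -10°, and its button is at its near end, (349,205).

```bash
cat > h.py <<'E'
from rig import *
import cv2,numpy as np
HS={"red":(0,6),"amber":(12,26),"green":(50,72),"blue":(100,118)}
def cast(d,uv,z):
    uv=np.asarray(uv,float).reshape(-1,2)
    r=np.c_[uv,np.ones(len(uv))]@np.linalg.inv(d["camera_matrix"]).T@d["R"]
    c=-d["R"].T@d["t"]
    return c+r*((z-c[2])/r[:,2])[:,None]
def proj(d,X):
    p=np.atleast_2d(X)@d["R"].T+d["t"]; p=p@d["camera_matrix"].T; return p[:,:2]/p[:,2:]
def lamp(d,col,near,z=0.11,rad=0.06):
    hsv=cv2.cvtColor(d["color"],cv2.COLOR_RGB2HSV); lo,hi=HS[col]
    m=(hsv[...,0]>=lo)&(hsv[...,0]<=hi)&(hsv[...,1]>170)&(hsv[...,2]>130)
    v,u=np.nonzero(m)
    P=cast(d,np.c_[u,v],z)[:,:2]; P=P[np.hypot(*(P-near).T)<rad]
    if len(P)<8: return None
    (c,(w,h),_)=cv2.minAreaRect((P*1000).astype(np.float32))
    ev,V=np.linalg.eigh(np.cov(P.T)); a=V[:,1]
    yaw=np.degrees(np.arctan2(a[1],a[0]))-90 # pack x yaw mod 180
    return np.round(P.mean(0),4),round((yaw+90)%180-90,1),round(w),round(h),len(P)
E
python3 - <<'E'
from h import *
for c in ["scene","side"]:
    d=capture(c)
    for n,p in dict(red=(.61,.2),amber=(.468,.19),green=(.465,.35)).items(): print(c,n,lamp(d,n,p,0.11))
    print(c,"blue",lamp(d,"blue",(.477,-.308),.133))
d=capture("wrist"); s=read_state()
print("cam in tcp",s["tcp_rot"].T@(-d["R"].T@d["t"]-s["position"])); print(np.round(s["tcp_rot"].T@d["R"].T,3)); print(d["camera_matrix"])
E
```

```text
scene red (array([0.6077, 0.1961]), np.float64(53.5), 14, 45, 73)
scene amber (array([0.458, 0.197]), np.float64(28.4), 47, 74, 87)
scene green (array([0.4586, 0.357 ]), np.float64(-32.0), 44, 12, 65)
scene blue (array([ 0.4697, -0.3068]), np.float64(-10.2), 44, 15, 47)
side red (array([0.6076, 0.1961]), np.float64(51.8), 14, 47, 88)
side amber (array([0.4643, 0.1854]), np.float64(38.4), 15, 48, 89)
side green (array([0.4591, 0.3572]), np.float64(-33.0), 48, 16, 115)
side blue (array([ 0.4704, -0.3067]), np.float64(-9.2), 48, 15, 47)
cam in tcp [ 0.07371069 -0.0010587  -0.13985149]
[[ 0.    -0.963 -0.269]
 [ 1.     0.    -0.   ]
 [ 0.    -0.269  0.963]]
[[351.29705233   0.         319.3382213 ]
 [  0.         351.29705233 201.88090827]
 [  0.           0.           1.        ]]
```

```bash
python3 -m jog '40 -43 0 0 0 0 87;40 -43 0 0 0 0 87;40 -43 0 0 0 0 87;40 -43 0 0 0 0 87;40 -43 0 0 0 0 87;40 -43 0 0 0 0 87;40 -43 0 0 0 0 87;40 -43 0 0 0 0 87;40 -43 0 0 0 0 87;0 0 0 0 0 0 87;0 0 0 0 0 0 87'
python3 - <<'E'
from h import *
d=capture("wrist"); cv2.imwrite("pics/w1.png",d["color"][:,:,::-1]); np.savez("w1.npz",**d)
print(lamp(d,"blue",(.477,-.308),.133))
for n in ["bay1","start_top","charger","pack_charging"]: print(n,[(np.round(r["at"],4).tolist(),round(r["conf"],2)) for r in place_of("wrist",n)[:4]])
s=read_state();print(s["time_s"],s["position"])
E
```

```text
time_s: 2.82
position: [0.4039, -0.1527, 0.2447]
tcp_rot: [[0.975, 0.222, 0.0], [0.222, -0.975, -0.001], [0.0, 0.001, -1.0]]
force: [-0.3, -0.2, 0.7]
opening: 1.001
grasp_force: 0.0
(array([ 0.4689, -0.3077]), np.float64(-0.8), 33, 78, 1327)
bay1 [([0.4889, -0.2357, 0.0231], 0.88), ([0.5039, -0.1629, 0.0219], 0.72), ([0.5128, -0.0899, 0.0221], 0.56)]
start_top [([0.4821, 0.0009, 0.0816], 0.56)]
charger [([0.4868, -0.1559, 0.0017], 0.97)]
pack_charging [([0.4766, -0.3095, 0.0223], 0.81)]
3.075 [ 0.40331285 -0.15385966  0.2445718 ]
```

View pics/w1.png

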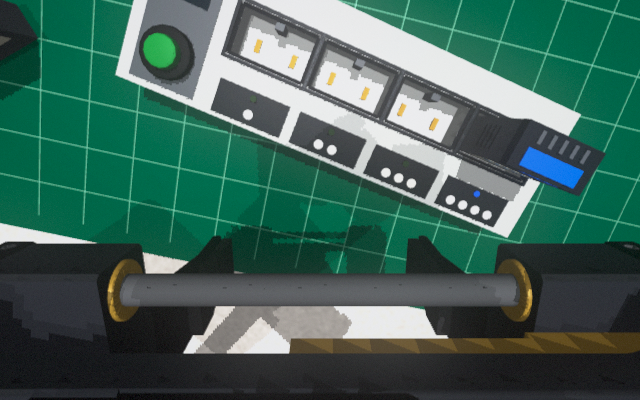

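The wrist view shows bays 1-3 at about (270,45), (348,85) and (422,110), each with its rib on the far (+x) wall. The button is at (165,52), the dots run along the front, and the bay 4 pack's lamp bar is on its front half.

Run:
```python
from h import *
d=dict(np.load("w1.npz")); g=cv2.cvtColor(d["color"],cv2.COLOR_RGB2GRAY); hsv=cv2.cvtColor(d["color"],cv2.COLOR_RGB2HSV)
# dots
m=((hsv[...,1]<40)&(hsv[...,2]>170)).astype(np.uint8)
n,l,st,ce=cv2.connectedComponentsWithStats(m)
dots=np.array([ce[i] for i in range(1,n) if 30<st[i,4]<160 and st[i,2]<15 and st[i,3]<15])
P=cast(d,dots,.055)[:,:2]; print(len(dots),np.round(dots).tolist(),np.round(P,4).tolist())
# front & rear edge, subpixel along columns, at z=.055
def edge(u0,u1,a,b,dirn):
    pts=[]
    for u in range(u0,u1,4):
        v0=a[1]+(u-a[0])*(b[1]-a[1])/(b[0]-a[0]); vs=np.arange(int(v0)-9,int(v0)+10)
        r=d["color"][vs,u,0].astype(float); dr=dirn*np.diff(r); k=dr.argmax(); pts.append((u,vs[k]+.5))
    p=cast(d,pts,.055)[:,:2]; vx,vy,x,y=cv2.fitLine((p*1e3).astype(np.float32),cv2.DIST_HUBER,0,.01,.01).ravel()
    return np.array([x,y])/1e3,np.array([vx,vy])*np.sign(vy)
for nm,e in dict(front=edge(125,490,(117,73),(497,233),-1),rear=edge(270,560,(240,-1),(580,115),1)).items():
    c,a=e; yaw=np.degrees(np.arctan2(a[1],a[0]))-90; nrm=np.array([a[1],-a[0]])
    print(nm,c,"yaw",yaw,"offset",nrm@c)
# button
k=(hsv[...,0]>50)&(hsv[...,0]<72)&(hsv[...,1]>170)&(hsv[...,2]>130); k[:, 220:]=0;k[100:]=0
v,u=np.nonzero(k); print("button px",u.mean(),v.mean(),len(u),[np.round(cast(d,[u.mean(),v.mean()],z),4) for z in(.075,.08)])
b=(hsv[...,0]>100)&(hsv[...,0]<118)&(hsv[...,1]>170)&(hsv[...,2]>130)
n,l,st,ce=cv2.connectedComponentsWithStats(b.astype(np.uint8)); i=1+st[1:,4].argmax()
v,u=np.nonzero(l==i); p=cast(d,np.c_[u,v],.133)[:,:2]; r=cv2.minAreaRect((p*1e3).astype(np.float32)); print("blue",r)
```

```text
12 [[247.0, 114.0], [318.0, 144.0], [331.0, 149.0], [385.0, 172.0], [398.0, 178.0], [411.0, 183.0], [450.0, 199.0], [462.0, 204.0], [474.0, 210.0], [487.0, 215.0], [298.0, 310.0], [326.0, 325.0]] [[0.4521, -0.0736], [0.4403, -0.1421], [0.438, -0.1554], [0.4285, -0.2106], [0.4261, -0.2239], [0.4238, -0.2372], [0.4167, -0.2791], [0.4144, -0.2922], [0.4119, -0.3058], [0.4097, -0.3192], [0.2637, -0.1604], [0.253, -0.194]]
front [ 0.4337768  -0.10209462] yaw -9.765694 offset 0.44480845
rear [ 0.53337973 -0.21810271] yaw -2.2644882 offset 0.541581
button px 158.99529964747356 49.73913043478261 851 [array([[0.4879, 0.0017, 0.075 ]]), array([[ 0.4877, -0.0005,  0.08  ]])]
blue ((469.4907531738281, -308.71575927734375), (46.7791862487793, 14.60855770111084), 80.19940185546875)
```

```bash
cat >> h.py <<'E'
def plan(x,y,z,th):
    s=read_state(); R=s["tcp_rot"]; dl=R.T@(np.array([x,y,z])-s["position"])*1e3
    c,sn=np.cos(np.radians(th)),np.sin(np.radians(th)); T=np.array([[c,sn,0],[sn,-c,0],[0,0,-1]])
    rv=cv2.Rodrigues(R.T@T)[0].ravel()
    print("t=%.2f"%s["time_s"],"shift mm",np.round(dl,1),"then turn",np.round(rv,4),"shift if turned first",np.round(T.T@R@dl,1),"F",np.round(s["force"],1))
E
python3 -m jog '40.5 -43 0 0 0 0 87;40.5 -43 0 0 0 0 87;40.5 -43 0 0 0 0 87;40.5 -43 0 0 0 0 87;40.5 -43 0 0 0 0 87;40.5 -43 0 0 0 0 87;40.5 -43 0 0 0 0 87;0 0 0 0 0 -0.175 87;0 0 0 0 0 -0.175 87;0 0 0 0 0 -0.175 87;0 0 0 0 0 -0.175 87;0 0 0 0 0 -0.175 87'
python3 -m jog '0 0 0 0 0 -0.175 87;0 0 0 0 0 -0.175 87;0 0 0 0 0 -0.175 87;0 0 0 0 0 -0.175 87;0 0 0 0 0 -0.175 87;0 0 0 0 0 -0.175 87;0 0 0 0 0 -0.175 87;0 0 0 0 0 -0.175 87;0 0 0 0 0 0 87;0 0 0 0 0 0 87'
python3 - <<'E'
from h import *
d=capture("wrist"); cv2.imwrite("pics/w2.png",d["color"][:,:,::-1])
for n,p in dict(red=(.608,.196),amber=(.464,.186),green=(.459,.357)).items(): print(n,lamp(d,n,p,0.11))
plan(.613,.203,.245,143)
E
```

```text
time_s: 4.58
position: [0.614, 0.2022, 0.2441]
tcp_rot: [[0.452, 0.892, -0.001], [0.892, -0.452, -0.0], [-0.0, -0.001, -1.0]]
force: [0.0, 0.5, -0.1]
opening: 1.003
grasp_force: 0.0
time_s: 5.82
position: [0.6139, 0.2029, 0.2444]
tcp_rot: [[-0.798, 0.603, -0.0], [0.603, 0.798, -0.0], [0.0, -0.0, -1.0]]
force: [-0.0, -0.7, -0.9]
opening: 0.996
grasp_force: 0.0
red (array([0.6066, 0.1956]), np.float64(52.9), 14, 46, 987)
amber (array([0.4628, 0.1848]), np.float64(38.8), 15, 47, 1391)
green None
t=5.88 shift mm [ 0.6 -0.6 -0.6] then turn [-0.0001 -0.0002 -0.0009] shift if turned first [ 0.6 -0.6 -0.6] F [-0.3  0.5  0.5]
```

View pics/w2.png

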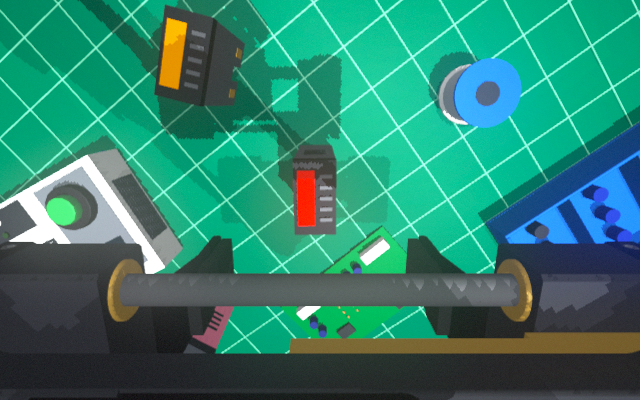

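The wrist view shows the red pack square between the jaws, with its lamp at (306,198), front to the left and clear ground around it. Descend, grip and lift.

```bash
python3 -m jog '0 -1 50 0 0 0 87;0 0 50 0 0 0 87;0 0 35 0 0 0 87;0 0 16 0 0 0 87;0 0 0 0 0 0 87;0 0 0 0 0 0 30;0 0 0 0 0 0 30;0 0 0 0 0 0 30;0 0 0 0 0 0 30;0 0 0 0 0 0 30'
python3 - <<'E'
from h import *
s=read_state(); print(s["opening"],s["grasp_force"],s["position"])
plan(.5162,-.0841,.215,80.2)
E
```

```text
time_s: 7.12
position: [0.6132, 0.2029, 0.0937]
tcp_rot: [[-0.8, 0.6, 0.0], [0.6, 0.8, 0.0], [-0.0, 0.0, -1.0]]
force: [0.1, -0.0, 0.5]
opening: 0.515
grasp_force: 0.0
0.5146091778746296 0.0 [0.61316161 0.20285597 0.09373967]
t=7.12 shift mm [ -94.7 -287.7 -121.3] then turn [3.000e-04 1.000e-04 1.098e+00] shift if turned first [-299.3  -46.7 -121.3] F [ 0.1 -0.   0.5]
```

```bash
python3 -m jog '0 0 0 0 0 0 20;0 0 0 0 0 0 20;0 0 0 0 0 0 20;0 0 0 0 0 0 20;0 0 -20 0 0 0 20;0 0 -50 0 0 0 20;0 0 -50 0 0 0 20'
```

```text
time_s: 8.0
position: [0.6128, 0.203, 0.215]
tcp_rot: [[-0.8, 0.6, -0.001], [0.6, 0.8, 0.0], [0.001, -0.0, -1.0]]
force: [0.9, 0.6, -2.6]
opening: 0.387
grasp_force: 30.0
```

```bash
python3 -m jog '-15.8 -48 0 0 0 0 20;-15.8 -48 0 0 0 0 20;-15.8 -48 0 0 0 0 20;-15.8 -48 0 0 0 0 20;-15.8 -48 0 0 0 0 20;-15.8 -48 0 0 0 0 20;0 0 0 0 0 0.183 20;0 0 0 0 0 0.183 20;0 0 0 0 0 0.183 20;0 0 0 0 0 0.183 20;0 0 0 0 0 0.183 20;0 0 0 0 0 0.183 20'
python3 - <<'E'
from h import *
plan(.5162,-.0841,.215,80.2)
d=capture("wrist"); im=d["color"][:,:,::-1].copy()
a,b=np.array([.9854,-.1702]),np.array([.1702,.9854])
for k in (.005,-.071,-.147):
    q=np.array([[*((.523+i)*a+(k+j)*b),.055] for i,j in((-.019,-.033),(.019,-.033),(.019,.033),(-.019,.033))])
    cv2.polylines(im,[np.int32(np.round(proj(d,q)*8))],True,(0,0,255),1,shift=3)
cv2.imwrite("pics/w3.png",im)
d=capture("side"); print("lamp held z.23",lamp(d,"red",(.508,-.083),.2313))
d=capture("scene"); print("lamp held",lamp(d,"red",(.508,-.083),.2313))
E
```

```text
time_s: 9.5
position: [0.5162, -0.0843, 0.2145]
tcp_rot: [[0.176, 0.984, 0.001], [0.984, -0.176, -0.0], [0.0, 0.001, -1.0]]
force: [-0.4, 0.6, -3.3]
opening: 0.387
grasp_force: 30.0
t=9.50 shift mm [ 0.2 -0.  -0.5] then turn [ 0.0012 -0.0001 -0.0061] shift if turned first [ 0.2 -0.  -0.5] F [-0.4  0.6 -3.3]
lamp held z.23 (array([ 0.5141, -0.0606]), np.float64(71.6), 5, 13, 9)
lamp held None
```

View pics/w3.png

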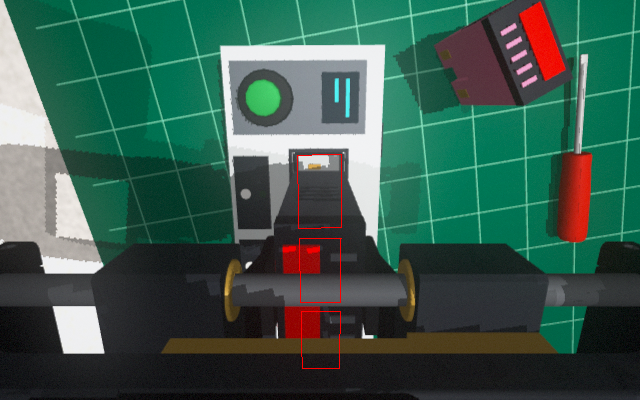

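The pocket mouth of bay 1 shows at (289–349, 149), about 1 mm to the front of my drawn outline. I'll nudge by that and descend.

```bash
python3 -m jog '-0.8 -0.8 20 0 0 -0.006 20;0 0 25 0 0 0 20;0 0 12 0 0 0 20;0 0 6 0 0 0 20;0 0 5 0 0 0 20;0 0 5 0 0 0 20;0 0 4 0 0 0 20'
python3 -c "
from h import *
plan(.516,-.0845,.1167,80.2)"
```

```text
time_s: 10.52
position: [0.5154, -0.0851, 0.1366]
tcp_rot: [[0.164, 0.986, 0.001], [0.986, -0.164, -0.0], [-0.0, 0.001, -1.0]]
force: [-0.0, 0.4, -3.1]
opening: 0.39
grasp_force: 30.0
t=10.53 shift mm [ 0.7  0.5 19.9] then turn [0.0007 0.0001 0.0063] shift if turned first [ 0.7  0.5 19.9] F [-0.   0.4 -3.1]
```

```bash
python3 -m jog '0 0 4 0 0 0.006 20;0 0 4 0 0 0 20;0 0 4 0 0 0 20;0 0 3 0 0 0 20;0 0 2 0 0 0 20;0 0 1.5 0 0 0 20;0 0 0 0 0 0 20'
```

```text
time_s: 11.4
position: [0.5151, -0.085, 0.118]
tcp_rot: [[0.17, 0.985, -0.0], [0.985, -0.17, 0.0], [0.0, -0.0, -1.0]]
force: [0.2, -0.3, -4.4]
opening: 0.394
grasp_force: 30.0
```

```bash
python3 -m jog '0 0 0.7 0 0 0 20;0 0 0.7 0 0 0 20;0 0 0 0 0 0 20'; python3 -m jog '0 0 0.5 0 0 0 20;0 0 0 0 0 0 20'
```

```text
time_s: 11.78
position: [0.5151, -0.085, 0.1166]
tcp_rot: [[0.17, 0.985, -0.0], [0.985, -0.17, 0.0], [0.0, -0.0, -1.0]]
force: [0.2, -0.8, -3.8]
opening: 0.387
grasp_force: 30.0
time_s: 12.02
position: [0.5152, -0.0851, 0.1165]
tcp_rot: [[0.17, 0.985, 0.0], [0.985, -0.17, -0.0], [-0.0, 0.0, -1.0]]
force: [-0.8, -0.1, -0.2]
opening: 0.388
grasp_force: 30.0
```

```bash
python3 -m jog '0 0 0.5 0 0 0 20;0 0 0 0 0 0 20'
```

```text
time_s: 12.28
position: [0.5151, -0.0851, 0.1164]
tcp_rot: [[0.17, 0.985, 0.0], [0.985, -0.17, -0.0], [-0.0, 0.0, -1.0]]
force: [-3.2, -0.2, 4.5]
opening: 0.386
grasp_force: 30.0
```

Force rises to +4.5 N with no further travel, so the pack is home at the expected height. Release and go to amber.

```bash
python3 -m jog '0 0 -0.5 0 0 0 70;0 0 0 0 0 0 70;0 0 0 0 0 0 70;0 0 0 0 0 0 70;0 0 0 0 0 0 70;0 0 -20 0 0 0 70;0 0 -50 0 0 0 70;0 0 -55 0 0 0 70'
python3 -m jog '52.6 -18.3 0 0 0 0 80;52.6 -18.3 0 0 0 0 80;52.6 -18.3 0 0 0 0 80;52.6 -18.3 0 0 0 0 80;52.6 -18.3 0 0 0 0 80;0 0 0 0 0 -0.169 80;0 0 0 0 0 -0.169 80;0 0 0 0 0 -0.169 80;0 0 0 0 0 -0.169 80;0 0 0 0 0 -0.169 80;0 0 0 0 0 0 80;0 0 0 0 0 0 80'
python3 - <<'E'
from h import *
d=capture("wrist"); cv2.imwrite("pics/w4.png",d["color"][:,:,::-1])
for n,p in dict(amber=(.463,.185),green=(.459,.357)).items(): print(n,lamp(d,n,p,0.11))
plan(.4698,.1903,.0937,128.6)
d=capture("side");print(lamp(d,"red",(.508,-.083),.133))
d=capture("scene");print(lamp(d,"red",(.508,-.083),.133))
E
```

```text
time_s: 13.28
position: [0.5145, -0.0849, 0.2418]
tcp_rot: [[0.17, 0.985, -0.002], [0.985, -0.17, 0.001], [0.0, -0.002, -1.0]]
force: [1.6, -0.7, 0.1]
opening: 0.807
grasp_force: 0.0
time_s: 14.78
position: [0.4697, 0.1897, 0.2411]
tcp_rot: [[-0.622, 0.783, -0.0], [0.783, 0.622, 0.0], [0.0, -0.0, -1.0]]
force: [-0.3, 0.4, -0.6]
opening: 0.92
grasp_force: 0.0
amber (array([0.4635, 0.1842]), np.float64(38.9), 14, 46, 978)
green (array([0.4571, 0.3536]), np.float64(-39.2), 47, 15, 1313)
t=14.82 shift mm [  0.4   0.5 147.4] then turn [-0.     -0.0001 -0.0016] shift if turned first [  0.4   0.5 147.4] F [ 0.5 -0.1  0.4]
None
(array([ 0.5081, -0.0824]), np.float64(-9.5), 43, 14, 47)
```

View pics/w4.png

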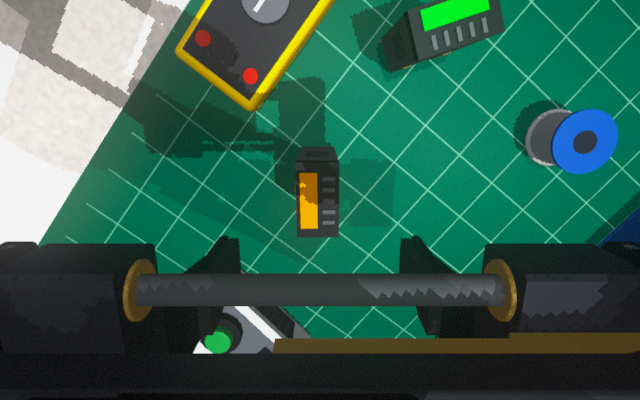

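The amber pack is square between the jaws, with its lamp at (309,200) and front to the left.

```bash
python3 -m jog '0 0.5 50 0 0 -0.002 70;0 0 50 0 0 0 60;0 0 31 0 0 0 55;0 0 16 0 0 0 52;0 0 0 0 0 0 20;0 0 0 0 0 0 20;0 0 0 0 0 0 20;0 0 0 0 0 0 20;0 0 0 0 0 0 20;0 0 0 0 0 0 20'
python3 -c "
from h import *
plan(.5031,-.160,.26,80.2)"
```

```text
time_s: 16.18
position: [0.4706, 0.1901, 0.0949]
tcp_rot: [[-0.626, 0.78, 0.001], [0.78, 0.626, 0.0], [-0.001, 0.001, -1.0]]
force: [-0.5, -0.7, 5.5]
opening: 0.389
grasp_force: 30.0
t=16.18 shift mm [-293.6 -193.4 -165.1] then turn [1.500e-03 2.000e-04 8.471e-01] shift if turned first [-339.4   91.7 -165.1] F [-0.5 -0.7  5.5]
```

```bash
python3 -m jog '0 0 -55 0 0 0 20;0 0 -55 0 0 0 20;0 0 -55 0 0 0 20;-48.9 -32.2 0 0 0 0 20;-48.9 -32.2 0 0 0 0 20;-48.9 -32.2 0 0 0 0 20;-48.9 -32.2 0 0 0 0 20;-48.9 -32.2 0 0 0 0 20;-48.9 -32.2 0 0 0 0 20;0 0 0 0 0 0.169 20;0 0 0 0 0 0.169 20;0 0 0 0 0 0.169 20'
python3 -m jog '0 0 0 0 0 0.17 20;0 0 0 0 0 0.17 20;0 0 50 0 0 0 20;0 0 40 0 0 0 20;0 0 0 0 0 0 20;0 0 0 0 0 0 20'
python3 - <<'E'
from h import *
plan(.5026,-.160,.118,80.2)
d=capture("wrist"); im=d["color"][:,:,::-1].copy()
a,b=np.array([.9854,-.1702]),np.array([.1702,.9854])
for k in (.0042,-.0718):
    q=np.array([[*((.522+i)*a+(k+j)*b),.055] for i,j in((-.022,-.036),(.022,-.036),(.022,.036),(-.022,.036))])
    cv2.polylines(im,[np.int32(np.round(proj(d,q)*8))],True,(0,0,255),1,shift=3)
cv2.imwrite("pics/w5.png",cv2.resize(im[60:360,170:500],None,fx=2,fy=2))
E
```

```text
time_s: 17.68
position: [0.5022, -0.1597, 0.2582]
tcp_rot: [[-0.162, 0.987, -0.002], [0.987, 0.162, 0.001], [0.002, -0.002, -1.0]]
force: [-0.2, 0.2, -2.4]
opening: 0.388
grasp_force: 30.0
time_s: 18.42
position: [0.5036, -0.1601, 0.1699]
tcp_rot: [[0.17, 0.985, 0.001], [0.985, -0.17, -0.001], [-0.0, 0.001, -1.0]]
force: [0.9, -0.4, -2.1]
opening: 0.388
grasp_force: 30.0
t=18.43 shift mm [-0.1 -1.1 51.9] then turn [0.0012 0.0004 0.    ] shift if turned first [-0.1 -1.  51.9] F [ 0.9 -0.4 -2.1]
```

View pics/w5.png

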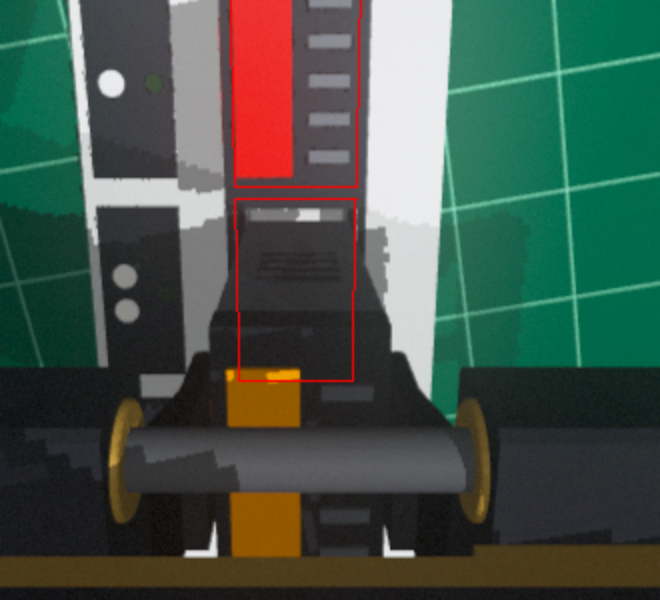

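Red stands in bay 1 with its lamp to the front. Bay 2's mouth matches the drawn outline at crop (235–356, 200) to within about 1 mm. Lower.

```bash
python3 -m jog '0 -1 12 0 0 0 20;0 0 8 0 0 0 20;0 0 5 0 0 0 20;0 0 5 0 0 0 20;0 0 4 0 0 0 20;0 0 4 0 0 0 20;0 0 4 0 0 0 20;0 0 4 0 0 0 20;0 0 2 0 0 0 20;0 0 1 0 0 0 20;0 0 0 0 0 0 20'
```

```text
time_s: 19.85
position: [0.502, -0.1596, 0.1202]
tcp_rot: [[0.17, 0.985, 0.0], [0.985, -0.17, -0.0], [0.0, 0.0, -1.0]]
force: [-0.2, 0.5, -1.5]
opening: 0.389
grasp_force: 30.0
```

```bash
python3 -m jog '0 0 0.8 0 0 0 20;0 0 0.8 0 0 0 20;0 0 0 0 0 0 20'
```

```text
time_s: 20.23
position: [0.502, -0.1596, 0.1185]
tcp_rot: [[0.17, 0.985, -0.0], [0.985, -0.17, 0.0], [0.0, -0.0, -1.0]]
force: [-0.3, -0.9, -2.3]
opening: 0.389
grasp_force: 30.0
```

```bash
python3 -m jog '0 0 0.6 0 0 0 20;0 0 0 0 0 0 20'
```

```text
time_s: 20.48
position: [0.502, -0.1596, 0.118]
tcp_rot: [[0.17, 0.985, 0.0], [0.985, -0.17, -0.0], [-0.0, 0.0, -1.0]]
force: [-0.1, 0.5, -2.2]
opening: 0.387
grasp_force: 30.0
```

```bash
python3 -m jog '0 0 0.5 0 0 0 20;0 0 0 0 0 0 20'; python3 -m jog '0 0 0.4 0 0 0 20;0 0 0 0 0 0 20'
```

```text
time_s: 20.72
position: [0.502, -0.1595, 0.1179]
tcp_rot: [[0.17, 0.985, 0.0], [0.985, -0.17, -0.0], [-0.0, 0.0, -1.0]]
force: [-0.2, 0.6, 3.3]
opening: 0.389
grasp_force: 30.0
time_s: 20.98
position: [0.5021, -0.1595, 0.1179]
tcp_rot: [[0.17, 0.985, 0.0], [0.985, -0.17, -0.0], [-0.0, 0.0, -1.0]]
force: [-1.2, 1.9, 6.8]
opening: 0.391
grasp_force: 30.0
```

```bash
python3 -m jog '0 0 -0.7 0 0 0 65;0 0 0 0 0 0 65;0 0 0 0 0 0 65;0 0 0 0 0 0 65;0 0 0 0 0 0 65;0 0 -20 0 0 0 65;0 0 -50 0 0 0 65;0 0 -55 0 0 0 65'
python3 -m jog '55.4 -13.6 0 0 0 0 80;55.4 -13.6 0 0 0 0 80;55.4 -13.6 0 0 0 0 80;55.4 -13.6 0 0 0 0 80;55.4 -13.6 0 0 0 0 80;55.4 -13.6 0 0 0 0 80;55.4 -13.6 0 0 0 0 80;55.4 -13.6 0 0 0 0 80;55.4 -13.6 0 0 0 0 80;0 0 0 0 0 0.132 80;0 0 0 0 0 0.132 80;0 0 0 0 0 0.132 80'
python3 -m jog '0 0 0 0 0 0 80;0 0 0 0 0 0 80'
python3 - <<'E'
from h import *
d=capture("wrist"); cv2.imwrite("pics/w6.png",d["color"][:,:,::-1])
print(lamp(d,"green",(.459,.357),0.11)); print([r["at"] for r in place_of("wrist","pack_green")[:2]])
plan(.466,.3525,.0937,57.5)
d=capture("scene");print(lamp(d,"red",(.508,-.083),.133),lamp(d,"amber",(.495,-.157),.133,.035))
d=capture("side");print(lamp(d,"red",(.508,-.083),.133),lamp(d,"amber",(.495,-.157),.133,.035))
E
```

```text
time_s: 21.98
position: [0.5014, -0.1593, 0.2434]
tcp_rot: [[0.17, 0.985, -0.002], [0.985, -0.17, 0.001], [0.001, -0.002, -1.0]]
force: [0.4, 0.3, -0.8]
opening: 0.746
grasp_force: 0.0
time_s: 23.48
position: [0.4658, 0.3529, 0.2425]
tcp_rot: [[0.54, 0.842, -0.001], [0.842, -0.54, -0.0], [-0.001, -0.0, -1.0]]
force: [0.5, -0.0, 0.4]
opening: 0.92
grasp_force: 0.0
time_s: 23.72
position: [0.4661, 0.3525, 0.2427]
tcp_rot: [[0.536, 0.844, -0.0], [0.844, -0.536, -0.0], [-0.0, -0.0, -1.0]]
force: [-0.1, -0.7, 0.8]
opening: 0.915
grasp_force: 0.0
(array([0.4624, 0.3639]), np.float64(-42.0), 39, 14, 576)
[[0.4628, 0.3502, -0.001]]
t=23.82 shift mm [-1.00e-01 -2.00e-01  1.49e+02] then turn [-0.      0.0001  0.0012] shift if turned first [-1.00e-01 -2.00e-01  1.49e+02] F [-0.1  0.   0.1]
(array([ 0.5085, -0.0812]), np.float64(-9.0), 43, 13, 49) (array([ 0.4945, -0.157 ]), np.float64(-11.7), 46, 15, 55)
None None
```

View pics/w6.png

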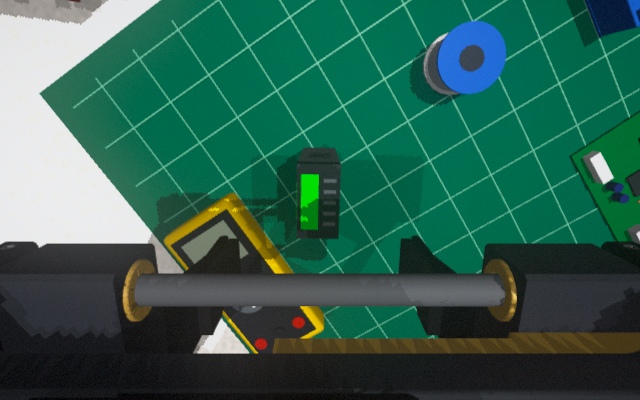

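The green pack is square between the jaws, with its lamp at (310,202) and front to the left; the multimeter lies below fingertip height.

```bash
python3 -m jog '0 0 50 0 0 0 70;0 0 50 0 0 0 60;0 0 31 0 0 0 55;0 0 17 0 0 0 52;0 0 0 0 0 0 20;0 0 0 0 0 0 20;0 0 0 0 0 0 20;0 0 0 0 0 0 20;0 0 0 0 0 0 20;0 0 0 0 0 0 20'
python3 -c "
from h import *
plan(.4895,-.2345,.26,80.2)"
```

```text
time_s: 25.18
position: [0.4671, 0.3532, 0.0962]
tcp_rot: [[0.537, 0.844, 0.003], [0.844, -0.537, 0.002], [0.003, 0.001, -1.0]]
force: [-0.8, 1.0, 7.2]
opening: 0.386
grasp_force: 29.7
t=25.18 shift mm [-483.3  334.7 -164.7] then turn [ 0.002  -0.0024 -0.3958] shift if turned first [-575.3  122.1 -163.8] F [-0.8  1.   7.2]
```

```bash
python3 -m jog '0 0 -55 0 0 0 20;0 0 -55 0 0 0 20;0 0 -55 0 0 0 20;0 0 0 0 0 -0.132 20;0 0 0 0 0 -0.132 20;0 0 0 0 0 -0.132 20;0 0 0 0 0 0 20'
python3 -c "
from h import *
plan(.4895,-.2345,.26,80.2)"
```

```text
time_s: 26.05
position: [0.4654, 0.3521, 0.2589]
tcp_rot: [[0.172, 0.985, -0.002], [0.985, -0.172, -0.001], [-0.001, -0.002, -1.0]]
force: [0.2, -0.2, -3.1]
opening: 0.387
grasp_force: 29.7
t=26.05 shift mm [-5.737e+02  1.245e+02 -5.000e-01] then turn [-0.0018  0.0015 -0.0015] shift if turned first [-573.9  123.6   -1.1] F [ 0.2 -0.2 -3.1]
```

```bash
python3 -m jog '-57.4 12.4 0 0 0 0 20;-57.4 12.4 0 0 0 0 20;-57.4 12.4 0 0 0 0 20;-57.4 12.4 0 0 0 0 20;-57.4 12.4 0 0 0 0 20;-57.4 12.4 0 0 0 0 20;-57.4 12.4 0 0 0 0 20;-57.4 12.4 0 0 0 0 20;-57.4 12.4 0 0 0 0 20;-57.4 12.4 0 0 0 0 20;0 0 40 0 0 0 20;0 0 45 0 0 0 20'
python3 -m jog '0 0 0 0 0 0 20;0 0 0 0 0 0 20'
python3 - <<'E'
from h import *
plan(.4895,-.2345,.119,80.2)
d=capture("wrist"); im=d["color"][:,:,::-1].copy()
a,b=np.array([.9854,-.1702]),np.array([.1702,.9854])
for k in (-.1478,):
    q=np.array([[*((.522+i)*a+(k+j)*b),.055] for i,j in((-.022,-.036),(.022,-.036),(.022,.036),(-.022,.036))])
    cv2.polylines(im,[np.int32(np.round(proj(d,q)*8))],True,(0,0,255),1,shift=3)
cv2.imwrite("pics/w7.png",cv2.resize(im[60:360,170:500],None,fx=2,fy=2))
E
```

```text
time_s: 27.55
position: [0.4908, -0.2357, 0.1741]
tcp_rot: [[0.175, 0.985, 0.002], [0.985, -0.175, -0.001], [-0.001, 0.002, -1.0]]
force: [-0.4, -0.9, -5.0]
opening: 0.391
grasp_force: 30.0
time_s: 27.8
position: [0.4915, -0.2345, 0.1757]
tcp_rot: [[0.171, 0.985, 0.001], [0.985, -0.171, -0.001], [-0.001, 0.001, -1.0]]
force: [0.1, 0.2, -4.3]
opening: 0.39
grasp_force: 30.0
t=27.80 shift mm [-0.3 -2.  56.7] then turn [ 0.0015  0.0008 -0.0006] shift if turned first [-0.3 -1.9 56.7] F [ 0.1  0.2 -4.3]
```

View pics/w7.png

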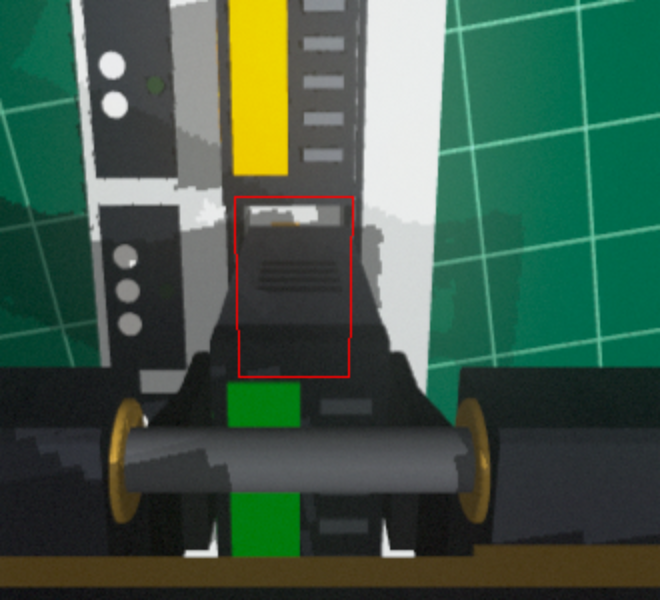

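Amber is home in bay 2, and bay 3's mouth matches its outline at crop (235–353, 198). Nudge 2 mm forward and lower.

```bash
python3 -m jog '0 -2 14 0 0 0 20;0 0 8 0 0 0 20;0 0 6 0 0 0 20;0 0 5 0 0 0 20;0 0 5 0 0 0 20;0 0 4 0 0 0 20;0 0 4 0 0 0 20;0 0 4 0 0 0 20;0 0 2.5 0 0 0 20;0 0 1.5 0 0 0 20;0 0 0 0 0 0 20'
```

```text
time_s: 29.22
position: [0.4887, -0.2338, 0.1207]
tcp_rot: [[0.17, 0.985, -0.0], [0.985, -0.17, 0.0], [0.0, -0.0, -1.0]]
force: [-0.5, 0.3, -3.8]
opening: 0.384
grasp_force: 30.0
```

```bash
python3 -m jog '0 0 0.8 0 0 0 20;0 0 0.8 0 0 0 20;0 0 0 0 0 0 20'
```

```text
time_s: 29.6
position: [0.4889, -0.2338, 0.1195]
tcp_rot: [[0.17, 0.985, 0.0], [0.985, -0.17, -0.0], [-0.0, 0.0, -1.0]]
force: [0.3, 0.9, 0.0]
opening: 0.392
grasp_force: 30.0
```

```bash
python3 -m jog '0 0 0.6 0 0 0 20;0 0 0 0 0 0 20'; python3 -m jog '0 0 0.4 0 0 0 20;0 0 0 0 0 0 20'
```

```text
time_s: 29.85
position: [0.4889, -0.2337, 0.1194]
tcp_rot: [[0.17, 0.985, 0.001], [0.985, -0.17, -0.0], [-0.0, 0.001, -1.0]]
force: [-0.8, 1.8, 5.2]
opening: 0.385
grasp_force: 30.0
time_s: 30.1
position: [0.4889, -0.2337, 0.1194]
tcp_rot: [[0.17, 0.985, 0.001], [0.985, -0.17, -0.0], [-0.0, 0.001, -1.0]]
force: [-1.4, 2.7, 7.6]
opening: 0.387
grasp_force: 30.0
```

```bash
python3 -m jog '0 0 -0.7 0 0 0 65;0 0 0 0 0 0 65;0 0 0 0 0 0 65;0 0 0 0 0 0 65;0 0 0 0 0 0 65;0 0 -20 0 0 0 65;0 0 -50 0 0 0 65;0 0 -55 0 0 0 65'
python3 -m jog '57.8 -10.3 0 0 0 0 0;57.8 -10.3 0 0 0 0 0;57.8 -10.3 0 0 0 0 0;57.8 -10.3 0 0 0 0 0;0 0 0 0 0 0 0;0 0 0 0 0 0 0;0 0 40 0 0 0 0;0 0 40 0 0 0 0;0 0 40 0 0 0 0;0 0 0 0 0 0 0;0 0 0 0 0 0 0'
python3 - <<'E'
from h import *
plan(.4877,.001,.1,80.2)
d=capture("side"); print([(r["at"],r["conf"]) for r in place_of("side","start_top")[:2]])
d2=capture("scene"); p=proj(d2,[.4877,.001,.08])[0]; q=proj(d,[.4877,.001,.08])[0]
f=lambda d,p:cv2.resize(d["color"][int(p[1])-50:int(p[1])+50,max(0,int(p[0])-65):int(p[0])+65,::-1],None,fx=3,fy=3)
cv2.imwrite("pics/b.png",np.hstack([f(d,q),f(d2,p)]))
for c in (d,d2): print([lamp(c,n,x,.133,.035) for n,x in dict(red=(.508,-.083),amber=(.495,-.157),green=(.481,-.232),blue=(.469,-.308)).items()])
E
```

```text
time_s: 31.1
position: [0.4882, -0.2335, 0.2444]
tcp_rot: [[0.17, 0.985, -0.002], [0.985, -0.17, 0.001], [0.001, -0.002, -1.0]]
force: [1.3, -0.5, 0.2]
opening: 0.744
grasp_force: 0.0
time_s: 32.48
position: [0.4885, -0.0002, 0.1246]
tcp_rot: [[0.172, 0.985, 0.001], [0.985, -0.172, -0.0], [-0.0, 0.002, -1.0]]
force: [0.4, -0.3, -0.2]
opening: 0.005
grasp_force: 0.0
t=32.48 shift mm [ 1.1 -1.  24.6] then turn [ 0.0015  0.0002 -0.0017] shift if turned first [ 1.1 -1.  24.6] F [ 0.4 -0.3 -0.2]
[([0.4863, -0.0022, 0.0818], 0.5)]
[None, None, None, None]
[(array([ 0.507 , -0.0933]), np.float64(-13.9), 20, 12, 22), (array([ 0.4948, -0.1571]), np.float64(-11.7), 46, 14, 53), (array([ 0.4809, -0.2318]), np.float64(-11.6), 45, 16, 52), (array([ 0.4693, -0.307 ]), np.float64(-10.8), 45, 16, 49)]
```

View pics/b.png

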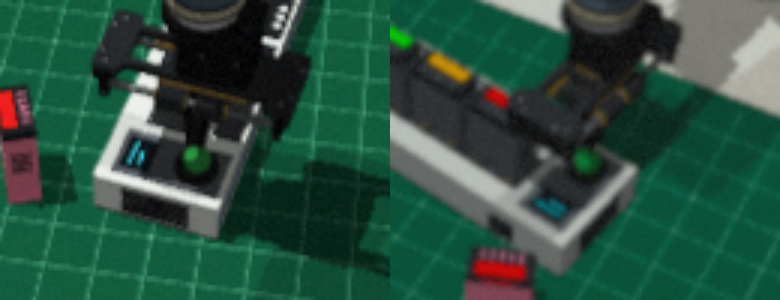

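The closed fingertips are centred over the button in both views, and all packs stand in the bays. Press in steps.

```bash
python3 -m jog '1 -1 10 0 0 0 0;0 0 8 0 0 0 0;0 0 3 0 0 0 0;0 0 2 0 0 0 0;0 0 0 0 0 0 0'; python3 -m jog '0 0 2 0 0 0 0;0 0 0 0 0 0 0'
```

```text
time_s: 33.25
position: [0.4866, 0.0022, 0.1007]
tcp_rot: [[0.17, 0.985, -0.0], [0.985, -0.17, 0.0], [0.0, -0.0, -1.0]]
force: [0.6, 0.1, 1.0]
opening: 0.006
grasp_force: 0.0
time_s: 33.5
position: [0.4869, 0.0021, 0.099]
tcp_rot: [[0.17, 0.985, 0.001], [0.985, -0.17, -0.0], [0.0, 0.001, -1.0]]
force: [-0.4, 0.2, 1.0]
opening: 0.002
grasp_force: 0.8
```

```bash
python3 -m jog '0 0 2 0 0 0 0;0 0 0 0 0 0 0';python3 -m jog '0 0 1 0 0 0 0;0 0 0 0 0 0 0'
```

```text
time_s: 33.75
position: [0.4869, 0.0021, 0.097]
tcp_rot: [[0.17, 0.985, 0.001], [0.985, -0.17, -0.0], [0.0, 0.001, -1.0]]
force: [-0.1, 1.5, 2.7]
opening: 0.0
grasp_force: 1.4
time_s: 34.0
position: [0.4869, 0.0021, 0.0959]
tcp_rot: [[0.17, 0.985, 0.001], [0.985, -0.17, -0.0], [0.0, 0.001, -1.0]]
force: [1.1, -0.2, 2.0]
opening: 0.007
grasp_force: 1.7
```

```bash
python3 -m jog '0 0 1.5 0 0 0 0;0 0 0 0 0 0 0';python3 -m jog '0 0 1 0 0 0 0;0 0 0 0 0 0 0';python3 -m jog '0 0 1 0 0 0 0;0 0 0 0 0 0 0;0 0 0 0 0 0 0'
```

```text
time_s: 34.25
position: [0.4869, 0.0021, 0.0944]
tcp_rot: [[0.17, 0.985, 0.001], [0.985, -0.17, -0.0], [0.0, 0.001, -1.0]]
force: [0.8, 0.5, 4.8]
opening: 0.007
grasp_force: 2.1
time_s: 34.5
position: [0.4869, 0.0021, 0.0934]
tcp_rot: [[0.17, 0.985, 0.001], [0.985, -0.17, -0.0], [0.0, 0.001, -1.0]]
force: [0.8, 0.2, 5.8]
opening: 0.007
grasp_force: 2.4
time_s: 34.88
position: [0.4869, 0.0021, 0.0933]
tcp_rot: [[0.17, 0.985, 0.001], [0.985, -0.17, -0.0], [-0.0, 0.001, -1.0]]
force: [-0.7, 1.0, 12.3]
opening: 0.007
grasp_force: 6.1
```

It bottoms at TCP z = 0.0933 with 12 N. Back off straight up, check and hand in.

```bash
python3 -m jog '0 0 -4 0 0 0 0;0 0 -6 0 0 0 0;0 0 -30 0 0 0 0;0 0 -50 0 0 0 0;0 0 -50 0 0 0 0;30 -30 0 0 0 0 0;40 -40 0 0 0 0 0;40 -40 0 0 0 0 0;40 -40 0 0 0 0 0;0 0 0 0 0 0 0;0 0 0 0 0 0 0'
python3 - <<'E'
from h import *
for n in ("scene","side"):
    c=capture(n)
    print(n,[lamp(c,k,x,.133,.035) for k,x in dict(red=(.508,-.083),amber=(.495,-.157),green=(.481,-.232),blue=(.469,-.308)).items()],[r["at"] for r in place_of(n,"start_top")[:1]])
    cv2.imwrite(f"pics/{n}_end.png",c["color"][:,:,::-1])
E
```

```text
time_s: 36.25
position: [0.3644, 0.1755, 0.2322]
tcp_rot: [[0.169, 0.986, -0.0], [0.986, -0.169, -0.0], [-0.001, -0.0, -1.0]]
force: [-0.0, 0.1, -0.3]
opening: 0.003
grasp_force: 0.0
scene [(array([ 0.5082, -0.0819]), np.float64(-8.6), 43, 14, 49), (array([ 0.4948, -0.1571]), np.float64(-11.7), 46, 14, 53), (array([ 0.4812, -0.232 ]), np.float64(-10.9), 42, 16, 49), (array([ 0.4695, -0.307 ]), np.float64(-10.7), 45, 15, 48)] [[0.4868, -0.001, 0.0752]]
side [(array([ 0.5092, -0.0814]), np.float64(-10.0), 48, 15, 58), (array([ 0.4957, -0.1559]), np.float64(-10.2), 49, 15, 57), (array([ 0.4821, -0.233 ]), np.float64(-7.9), 49, 15, 51), (array([ 0.4704, -0.3067]), np.float64(-9.2), 48, 15, 47)] [[0.4875, -0.0004, 0.0811]]
```

View pics/scene_end.png

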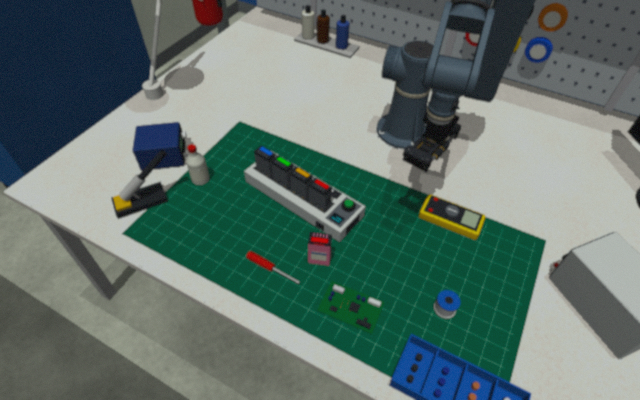

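The final view shows red, amber, green and blue in line at equal height in the bays, at (320,185) to (265,153). The button is up at (349,204), and the other things look to be where they started.

```bash
python3 -c "
from rig import *
print(hand_in())"
```

```text
the job is handed in; nothing more can be done
None
```

I loaded red, amber and green into bays 1, 2 and 3 in that order, each fully home and facing like the pack in bay 4, pressed the start button right down and released it, and handed the job in at about 36 s; no verdict came back.

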